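# Feel the key home and open the display case

### The job

The small glass-topped display case is locked, and its key stands in the lock on the lid's front rail but has not dropped in yet. Press the key down gently and turn it a little back and forth until it drops home, then turn it clockwise as far as it goes to free the lid. Raise the lid by one of its pulls until it stands open by itself, more than two thirds of the way to upright; leave the key in the lock and do not disturb the things around the case.

Things in the scene. Friction and masses are not known exactly. Their poses are not given: they have to be found in the camera images.
- case: Fixed dark-wood display case 270 mm deep (its x), 360 mm wide (its y), 86 mm high with the 18 mm lid shut. Origin: centre of its underside, on the table; x points from the front (lock side, towards the robot) to the back (hinges), z up.
- lid (a joint): Opening angle of the lid (rad): 0 shut, pi/2 upright, stop at 1.7. The lid (0.55 kg, wood frame with glass) turns about the case's rear top edge; the front swings up and back. A stiff hinge holds it at any angle; lifting it takes about 7 N at a pull. While locked it lifts only about 2 mm at the front.
- lid_hinge (a point): Point on the lid's hinge line, at the case's rear top edge: 135 mm behind the case's origin, 68 mm above the table. The hinge line runs along the case's y.
- pull_left (a point): Middle of the bar of the lid's left pull (case's +y side): round steel bar 10 mm thick, 70 mm between its posts, parallel to the hinge line, bar centre 35 mm above the lid. With the lid shut: 243 mm in front of the hinge line, 118 mm to the left of the lock, 121 mm above the table. Its axes turn with the lid.
- pull_right (a point): The same for the right pull, 118 mm to the right of the lock (case's -y side). Either pull will do.
- lock: Round steel lock bezel, 29 mm across, 6 mm high, in the middle of the lid's front rail. Origin: on the lock's axis at the lid's top face, 235 mm in front of the hinge line; z along the axis (up with the lid shut).
- key: Tubular key standing upright in the lock, turning about the lock's axis: steel barrel 10 mm across and a flat black bow 30 mm wide (its y), 9 mm thick (its x) and 28 mm high. Origin on the axis, at the lid's top face while the key is up, sinking with the key; the bow spans 30 to 58 mm above the origin. Inside the lock, out of sight, its nib rides on a seat ring that has one gap.
- key_bow (a point): Centre of the key's bow, on the lock's axis, 44 mm above the lid's top face while the key is up (130 mm above the table) and 10 mm lower when it is home. Its x is normal to the bow's flat faces.
- key_in (a joint): How far the key is pressed in (m): 0 up, 0.010 home. Spring pins push it up with about 2 N when up, 5 N when home. Away from the gap it stops after 1 to 2 mm under light pressure; at the gap it goes in all 10 mm. Let go at the gap it rises again; turned 0.3 rad or more clockwise from there it stays down (0.009) by itself and can be released and gripped again.
- key_turn (a joint): Angle of the key (rad), growing clockwise seen from above; at 0 the bow's flat faces look to the case's front and back. It starts within 0.3 of 0. While up it turns freely. The hidden angle at which it drops in lies somewhere from -0.75 to 0.75; it goes in within about 0.1 either side of it. Home, it turns only clockwise (but for a little play) and takes the cam with it.
- cam (a joint): Angle of the lock's cam under the lid (rad), clockwise: 0 locked, 1.57 at the stop; the lid is free beyond about 1.3. It turns only with the key home, as far as the key is turned from where it dropped in, less 0 to 0.4 rad of play, so the key may need up to 2 rad to reach the stop.
- crystal_point: Bystander: standing six-sided crystal point, 48 mm across, 108 mm tall, left of the case. Origin: centre of its underside.
- orb: Bystander: polished stone ball 64 mm across fixed on a turned wood stand, 80 mm tall overall, right of the case. Origin: centre of its underside.
- palm_stone: Bystander: flat polished stone 58 mm across, 20 mm high, in front of the case on the left. Origin: centre of its underside.
- loupe: Bystander: folded pocket loupe 63 x 28 x 16 mm, in front of the case on the right. Origin: underside.
- geode: Bystander: half geode 88 mm across, 45 mm high, right of the case. Origin: centre of its underside.
- ring_box: Bystander: closed grey ring box 52 x 52 x 41 mm, left of the case. Origin: centre of its underside.
- price_block: Bystander: blank card in a clear plate on a wood foot, 22 x 70 x 54 mm, in front of the case. Origin: centre of its underside.

How it is judged:
By the outcome, as a careful person would: the job done as asked, in the order asked, and still so for the second after the job is handed in, with the robot touching nothing.
It also fails if it takes over 67 s, if anything falls off the work surface, if the arm or the gripper's body presses on something with over 40 N, if the wrist force passes 120 N, or if a joint passes its speed limit or range.

### The arm

A 7-joint arm with a two-finger parallel gripper is mounted at the origin on the work surface. World frame = base frame: x ahead of the robot, y to its left, z up, the work surface at z = 0. Lengths are in mm, angles in rad, forces in N, time in s.
With the tool pointing down it reaches from about 400 to 875 mm from the base axis. Payload 4.4 kg.
Tool frame: the origin (TCP) lies midway between the tips of the shut fingers; the grasp point (between the pads) lies 19 mm behind it (robot.grip_point_offset is the distance from the TCP to the grasp point, in mm); z points along the fingers, y is the direction in which the jaws open and shut (so a half turn about z gives the same grasp; the last joint's range is limited). The gripper opens to 85 mm and grips with 20 to 120 N. Pads are 22 mm wide; open, the fingers measure 114 mm over their backs; the gripper's body (76 mm by 85 mm) begins 54 mm behind the grasp point. The pads swing forward as they close: fully open they stand 13 mm farther back than shut.
Start: joints at [1.163, 0.628, 0.038, 1.517, -0.027, 0.996, -0.02], TCP at [217.898, -612.404, 208.813] pointing down, gripper open.
Joint ranges: [-3.06, 3.06], [-0.37, 2.12], [-1.25, 1.32], [0.18, 2.47], [-1.1, 4.24], [0.23, 1.98], [-2.94, 2.94]. Speed limits (rad/s): [2.57, 2.57, 3.14, 3.14, 3.14, 3.14, 3.14].

### API

Orientations are given as a unit quaternion [w, x, y, z].
In Python, from workcell import robot, viewer gives the robot as it stands.
- The arm moves only by the shell command python3 -m creep 'ROWS' [FORCE]. ROWS is JSON, a list of rows, each a list of 7 numbers: the gripper command: -1 is shut, 1 is fully open, values between are in proportion, then the shift along the tool's x, y, z in m, then the turn, a rotation vector about the tool's x, y, z in rad. A call has 1 to 5 rows; each row shifts and turns the commanded pose from where the row before left it, along the tool's axes as they then stand; what a row does not reach is not made up. A row lasts 1/8 s, in which the tool goes at most 62.5 mm and 10.7 degrees, less where a joint would pass 70% of its speed; a pose out of reach is approached as far as the arm can. A call with a gripper value outside its range is refused whole. The fingers move at their own pace and stop on an object; FORCE is the grip in N (left out, the last holds). Time passes only in rows, so rows that do not move let the fingers close. It gives the time, the measured TCP pose, the force and the opening at its end, in the units of the state.
- robot.state(): the state, without advancing time (a new reading comes with each control period).
- viewer.snapshot(name): name is "scene" or "top" or "wrist"; returns a dict with "image" (480x640x3 uint8, blue, green, red), "intrinsics" (3x3 intrinsics, pixels), "camera_from_world" (4x4, takes a point from world to camera coordinates); the wrist camera has in their place "tool_from_camera" (4x4, takes a point from camera to tool coordinates, whose origin is the TCP and whose axes are the flange's). Camera axes: x right, y down, z forward; pixel columns grow to the right and rows downward; lengths in mm; the calibration is good to about 2 mm. A picture is of the moment at which its call begins: read the wrist's pose just before it. There is no depth.
- robot.finish_job(): hands the job in, once; it reports no verdict.
The state is a dict: "t": time; "joints": joint angles; "dq": joint speeds; "effort": joint torques, N m; "tcp_pos": TCP position; "orientation": TCP orientation; "contact_force": force on the tool from outside, world axes, zero at the start; "wrist_torque": the same for the moment, N m; "gripper_width": finger opening in mm.
Only numpy, scipy, OpenCV 4.12 (cv2) and the standard library are available. Lean on these libraries where they do the work, as an engineer would, in place of code of your own. Each camera call takes 0.05 s, during which the arm holds its last target.

## Working session

There is one attempt and no reset: what is moved stays moved. The work goes in short steps, Python scripts to look and compute and a shell command to move; the robot and the scene stay as the last step left them, time stands still between calls to the robot, and variables do not carry over. Pictures are saved under pics/ and viewed, and the job is handed in when it is done.

```bash
ls; mkdir -p pics; python3 - <<'E'
from workcell import robot, viewer
import cv2
for n in ("scene","top","wrist"):
    s=viewer.snapshot(n); cv2.imwrite(f"pics/{n}0.png",s["image"])
    print(n,s["intrinsics"], s.get("camera_from_world",s.get("tool_from_camera")))
print(robot.state(), robot.grip_point_offset)
E
```

```text
pics
scene [[447.07086587   0.         321.09885554]
 [  0.         447.07086587 249.75816604]
 [  0.           0.           1.        ]] [[ 7.74225117e-02  9.96927285e-01 -1.19055627e-02 -8.36466744e+01]
 [ 8.19291140e-01 -7.04226678e-02 -5.69036620e-01 -4.11450868e+02]
 [-5.68126555e-01  3.43021224e-02 -8.22225992e-01  1.25569405e+03]
 [ 0.00000000e+00  0.00000000e+00  0.00000000e+00  1.00000000e+00]]
top [[459.05007605   0.         312.99820636]
 [  0.         459.05007605 233.26325412]
 [  0.           0.           1.        ]] [[-1.21761002e-01 -9.92559448e-01 -3.30058972e-05  8.37071644e+01]
 [-9.71911058e-01  1.19234734e-01 -2.02908783e-01  5.88962591e+02]
 [ 2.01402965e-01 -2.46742980e-02 -9.79197643e-01  8.44709906e+02]
 [ 0.00000000e+00  0.00000000e+00  0.00000000e+00  1.00000000e+00]]
wrist [[350.56341725   0.         316.63033467]
 [  0.         350.56341725 233.60819621]
 [  0.           0.           1.        ]] [[ 6.48528278e-04 -9.57335611e-01 -2.88977693e-01  7.32851006e+01]
 [ 9.99999778e-01  6.64238692e-04  4.37015771e-05  8.56167997e-02]
 [ 1.50113089e-04 -2.88977657e-01  9.57335830e-01 -1.65117417e+02]
 [ 0.00000000e+00  0.00000000e+00  0.00000000e+00  1.00000000e+00]]
{'t': 0.15, 'joints': array([ 1.16318115,  0.62914144,  0.03845699,  1.51811381, -0.02699844,
        0.99627898, -0.01999104]), 'dq': array([ 0.00088001,  0.00060074, -0.00128368, -0.00307412,  0.00074224,
        0.00087981,  0.00110742]), 'effort': array([ 1.87207038e-04, -5.63795507e+01,  1.22689873e+00, -1.93650001e+01,
        1.10034455e-02,  7.40059710e-03, -3.05090587e-06]), 'tcp_pos': array([ 217.74136447, -611.92782741,  208.10330404]), 'orientation': array([-7.00287919e-04,  9.85430273e-01,  1.70078424e-01, -1.27262758e-04]), 'contact_force': array([-0.47161677,  0.09315477,  1.14239664]), 'wrist_torque': array([0.06749988, 0.02589571, 0.07228293]), 'gripper_width': 85.66915092949618} 18.700000000000003
```

View pics/scene0.png

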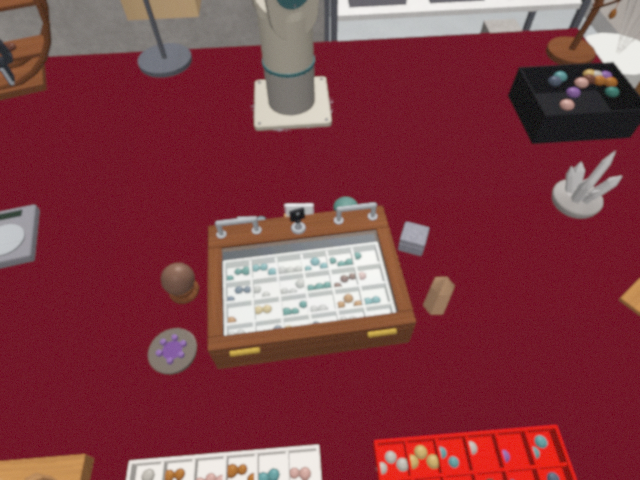

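View pics/top0.png

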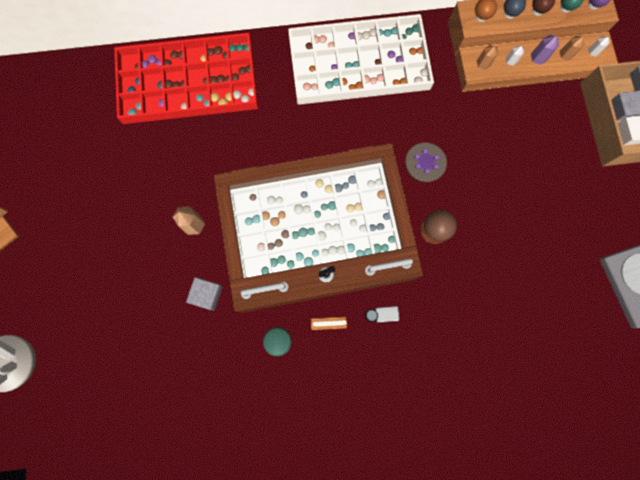

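The scene view looks from behind the case towards the robot. The top view shows the key at about (326,272), pulls at about (264,290) and (389,267), and bystanders all around. I'll zoom in for corners.

```bash
python3 - <<'E'
import cv2
a=cv2.imread("pics/top0.png")[230:330,220:430]; cv2.imwrite("pics/topz.png",cv2.resize(a,None,fx=3.8,fy=3.8,interpolation=cv2.INTER_CUBIC))
a=cv2.imread("pics/top0.png")[135:325,205:435]; cv2.imwrite("pics/topz2.png",cv2.resize(a,None,fx=3.1,fy=3.1,interpolation=cv2.INTER_CUBIC))
a=cv2.imread("pics/scene0.png")[190:380,195:425]; cv2.imwrite("pics/scz.png",cv2.resize(a,None,fx=3.1,fy=3.1,interpolation=cv2.INTER_CUBIC))
E
```

```text
(no output)
```

View pics/topz.png

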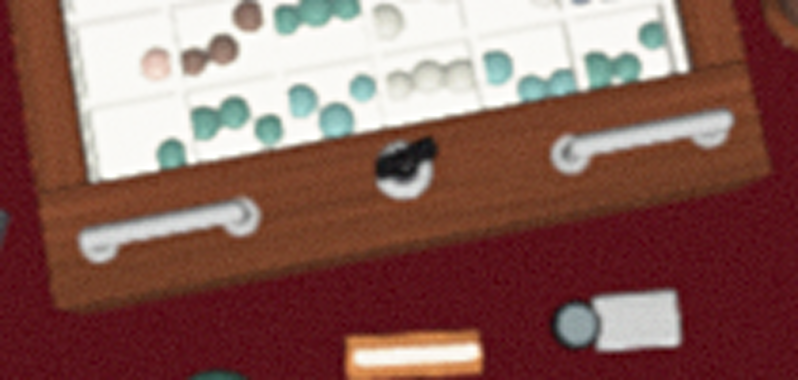

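View pics/topz2.png

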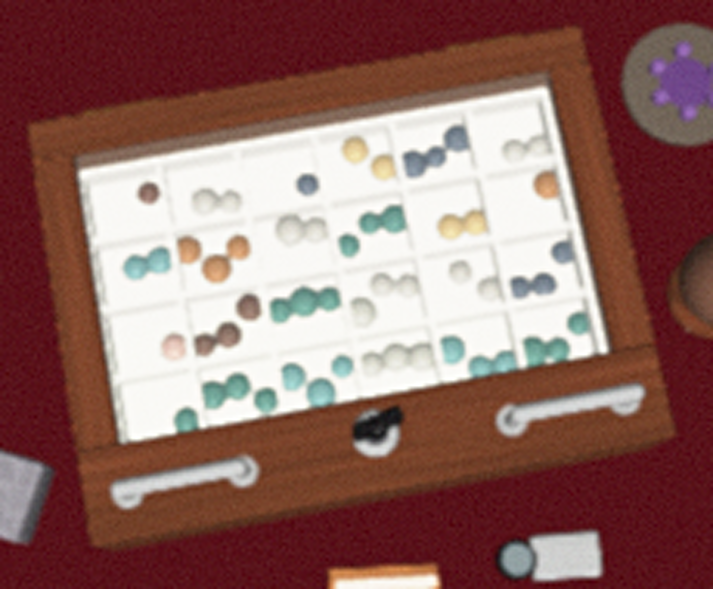

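View pics/scz.png

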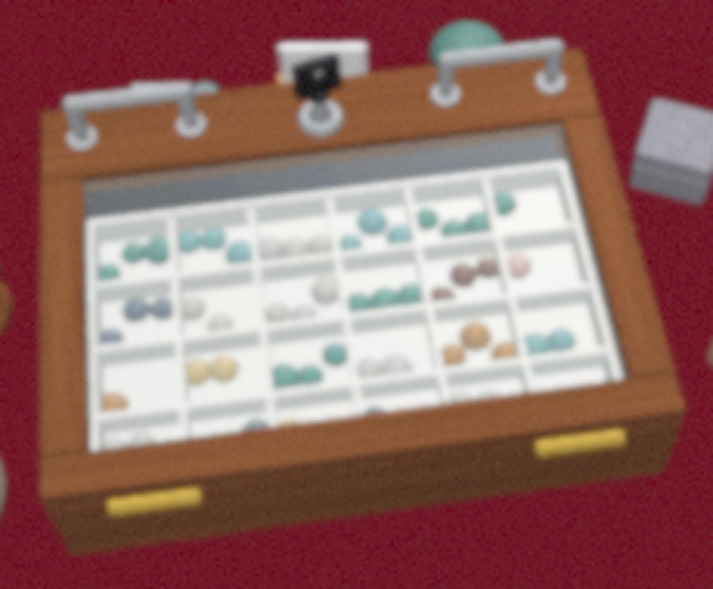

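```bash
cat > h.py <<'E'
import numpy as np, cv2
from scipy.optimize import least_squares
from scipy.spatial.transform import Rotation as R
from workcell import robot, viewer
def proj(s,P,cfw=None):
    P=np.atleast_2d(P); T=s["camera_from_world"] if cfw is None else cfw
    c=P@T[:3,:3].T+T[:3,3]; u=c@s["intrinsics"].T; return u[:,:2]/u[:,2:]
def c2w(p,L):
    L=np.atleast_2d(L); c,s=np.cos(p[2]),np.sin(p[2])
    return np.c_[p[0]+c*L[:,0]-s*L[:,1],p[1]+s*L[:,0]+c*L[:,1],L[:,2]]
def wristT(s,st):
    q=st["orientation"]; Rt=R.from_quat([q[1],q[2],q[3],q[0]]).as_matrix()
    T=np.eye(4);T[:3,:3]=Rt;T[:3,3]=st["tcp_pos"]
    return np.linalg.inv(T@s["tool_from_camera"])
def snap(n,f):
    st=robot.state(); s=viewer.snapshot(n); cv2.imwrite(f"pics/{f}.png",s["image"])
    if n=="wrist": s["camera_from_world"]=wristT(s,st)
    return s
E
python3 - <<'E'
from h import *
t=viewer.snapshot("top"); s=viewer.snapshot("scene")
lt=[([135,180,86],(28,124)),([135,-180,86],(581,28)),([-100,0,89],(377,437)),([-108,118,121],(185,477)),([-108,-118,121],(573,403))]
ls=[([135,-180,86],(40,497)),([135,180,86],(683,402)),([-135,-180,86],(40,112)),([-135,180,86],(583,50)),([-100,0,90],(320,116)),([-108,118,121],(503,54)),([-108,-118,121],(127,97))]
def f(p,full=0):
    r=[]
    for cam,l,o in((t,lt,(205,135)),(s,ls,(195,190))):
        px=np.array([b for a,b in l])/3.1+o
        r.append((proj(cam,c2w(p,[a for a,b in l]))-px).ravel())
    return np.concatenate(r)
o=least_squares(f,[640,0,0],x_scale=[10,10,.1],loss='soft_l1'); print(o.x, f(o.x).reshape(-1,2).round(1))
p=o.x
print(c2w(p,[[-100,0,130],[-108,118,121],[-108,-118,121],[135,0,68]]))
E
```

```text
[6.07429186e+02 5.11844663e+00 6.20895834e-02] [[-1.2 -0.7]
 [-0.8 -1.2]
 [-1.3 -1.4]
 [-2.8  0.1]
 [ 0.7 -0. ]
 [-1.1 -0.3]
 [ 0.5  2. ]
 [-0.4 -1.6]
 [-0.9 -1.9]
 [-0.4 -1. ]
 [-1.2 -0.9]
 [-0.1 -0.8]]
[[ 507.62187964   -1.0865231   130.        ]
 [ 492.31543087  116.18970052  121.        ]
 [ 506.95915944 -119.35554187  121.        ]
 [ 742.16904897   13.49515578   68.        ]]
```

```bash
python3 -m creep '[[1,0.04,-0.04,0,0,0,0],[1,0.04,-0.04,0,0,0,0],[1,0.04,-0.04,0,0,0,0],[1,0.04,-0.04,0,0,0,0],[1,0.04,-0.04,0,0,0,0]]'; python3 -m creep '[[1,0.04,-0.04,0,0,0,0],[1,0.04,-0.04,0,0,0,0],[1,0.04,-0.04,0,0,0,0],[1,0.04,-0.04,0,0,0,0],[1,0.04,-0.04,0,0,0,0]]';python3 -m creep '[[1,0.03,-0.03,0,0,0,-0.18],[1,0,0,0,0,0,-0.18],[1,0,0,0,0,0,-0.18],[1,0,0,0,0,0,-0.18],[1,0,0,0,0,0,-0.18]]';python3 -m creep '[[1,0,0,0,0,0,-0.18],[1,0,0,0,0,0,-0.18],[1,0,0,0,0,0,-0.03],[1,0,0,0,0,0,0]]'
```

```text
t: 0.88
tcp_pos: [340.1, -355.3, 209.0]
orientation: [0.0, 0.985, 0.17, 0.0]
contact_force: [2.0, 0.1, -0.5]
gripper_width: 85.4
t: 1.5
tcp_pos: [461.4, -99.9, 209.0]
orientation: [0.0, 0.985, 0.17, 0.0]
contact_force: [1.4, -0.2, -0.1]
gripper_width: 85.7
t: 2.12
tcp_pos: [478.9, -63.2, 208.8]
orientation: [0.0, 0.812, 0.584, -0.0]
contact_force: [-0.1, 0.2, -0.2]
gripper_width: 85.3
t: 2.62
tcp_pos: [478.9, -63.3, 208.8]
orientation: [-0.0, 0.686, 0.727, 0.0]
contact_force: [0.2, -0.2, -0.1]
gripper_width: 85.3
```

```bash
python3 -m creep '[[1,0.03,0.016,0,0,0,0],[1,0.03,0.016,0,0,0,0],[1,0,0,0,0,0,0],[1,0,0,0,0,0,0]]'; python3 - <<'E'
from h import *
snap("wrist","w1"); print(robot.state()["joints"],robot.state()["tcp_pos"])
E
```

```text
t: 3.12
tcp_pos: [506.7, -2.0, 208.6]
orientation: [0.0, 0.686, 0.728, -0.001]
contact_force: [-0.4, 0.4, 0.3]
gripper_width: 85.3
[ 0.21113897  0.44460747 -0.37158903  1.90330482  0.21385526  0.83291342
 -0.21333849] [506.66543278  -2.40552633 208.6591048 ]
```

View pics/w1.png

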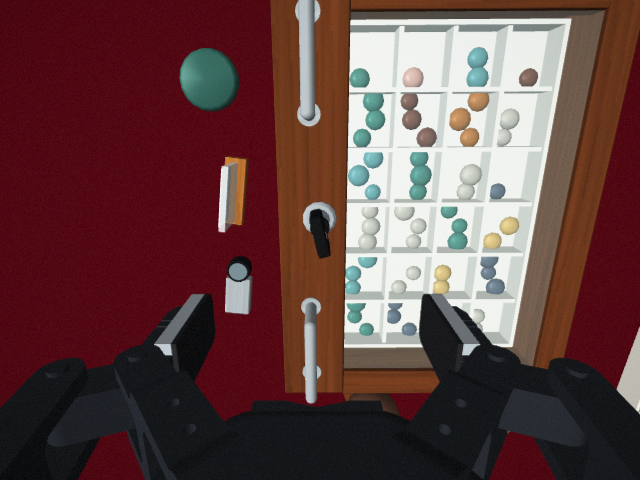

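```bash
python3 - <<'E'
import cv2
a=cv2.imread("pics/w1.png"); cv2.imwrite("pics/w1z.png",cv2.resize(a[180:280,270:370],None,fx=6,fy=6,interpolation=cv2.INTER_CUBIC))
E
```

```text
(no output)
```

View pics/w1z.png

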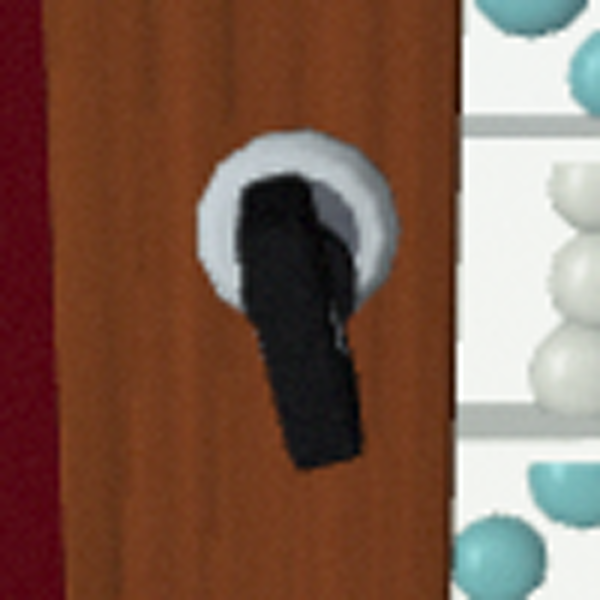

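```bash
cat >> h.py <<'E'
def unproj(s,px,z):
    T=np.linalg.inv(s["camera_from_world"]); px=np.atleast_2d(px).astype(float)
    d=(np.linalg.inv(s["intrinsics"])@np.c_[px,np.ones(len(px))].T).T@T[:3,:3].T
    o=T[:3,3]; return o+d*((z-o[2])/d[:,2])[:,None]
E
python3 - <<'E'
from h import *
t=viewer.snapshot("top"); sc=viewer.snapshot("scene"); w=snap("wrist","w2"); st=robot.state()
f=lambda p:np.array(p)/6+(270,180)
b=unproj(w,f([(240,190),(305,178),(362,455),(300,468),(272,184),(331,461)]),144); print(b.round(1)); print("bowtop c",b[:4].mean(0)); d=b[4]-b[5]; print("len",np.linalg.norm(d),"yaw of bow y",np.degrees(np.arctan2(d[1],d[0])))
print("bezel",unproj(w,f([(298,229)]),91))
print("posts",unproj(w,[(308,11),(309,115),(311,307),(312,372)],87).round(1))
print("bars", unproj(w,[(306.5,15),(308,112),(310,310),(311,400)],126).round(1))
r=unproj(w,[(45/6+270,180),(66/6+270,280),(286,391),(274,60)],86);print("front edge",r.round(1))
e=unproj(w,[(320.6,0),(319.7,218.2)],86)
E
```

```text
[[500.9  16.6 144. ]
 [508.1  18.4 144. ]
 [516.8 -14.1 144. ]
 [509.7 -16.2 144. ]
 [504.5  17.5 144. ]
 [513.2 -15.1 144. ]]
bowtop c [508.88085913   1.18137322 144.        ]
len 33.73760129405763 yaw of bow y 105.09567889768803
bezel [[508.8769182   -0.93439026  91.        ]]
posts [[ 491.1  150.4   87. ]
 [ 495.6   79.9   87. ]
 [ 506.2  -85.8   87. ]
 [ 511.1 -155.9   87. ]]
bars [[ 491.9  137.4  126. ]
 [ 495.8   80.5  126. ]
 [ 505.1  -67.2  126. ]
 [ 510.6 -153.7  126. ]]
front edge [[ 472.5   27.9   86. ]
 [ 478.   -61.1   86. ]
 [ 486.6 -180.6   86. ]
 [ 467.4  117.2   86. ]]
```

The lock sits at about (509,-1.5) and the bow is turned about -0.2 rad. I'll align, descend and grip lightly.

```bash
python3 -m creep '[[-0.2,0.0008,0.0024,0,0,0,0],[-0.2,0,0,0,0,0,-0.1],[-0.2,0,0,0,0,0,-0.1],[-0.2,0,0,0.03,0,0,0],[-0.2,0,0,0.03,0,0,0]]' 25; python3 -m creep '[[-0.2,0,0,0.02,0,0,0],[-0.2,0,0,0.010,0,0,0],[-0.2,0,0,0.007,0,0,0],[-0.2,0,0,0,0,0,0]]'; python3 - <<'E'
from h import *
snap("wrist","w3");snap("scene","s3"); print(robot.state()["joints"],robot.state()["tcp_pos"])
a=cv2.imread("pics/s3.png"); cv2.imwrite("pics/s3z.png",cv2.resize(a[150:270,220:380],None,fx=4,fy=4,interpolation=cv2.INTER_CUBIC))
E
```

```text
t: 3.95
tcp_pos: [510.1, -0.8, 148.5]
orientation: [0.001, 0.609, 0.793, 0.0]
contact_force: [-0.0, -0.6, -1.0]
gripper_width: 34.3
t: 4.45
tcp_pos: [509.6, -0.4, 111.9]
orientation: [0.0, 0.609, 0.793, 0.0]
contact_force: [-0.0, -0.7, 0.1]
gripper_width: 34.1
[ 0.18714192  0.59211409 -0.35582304  1.99257151  0.34468086  0.61356149
 -0.13635107] [ 5.10039606e+02 -3.42834839e-01  1.12372010e+02]
```

View pics/w3.png

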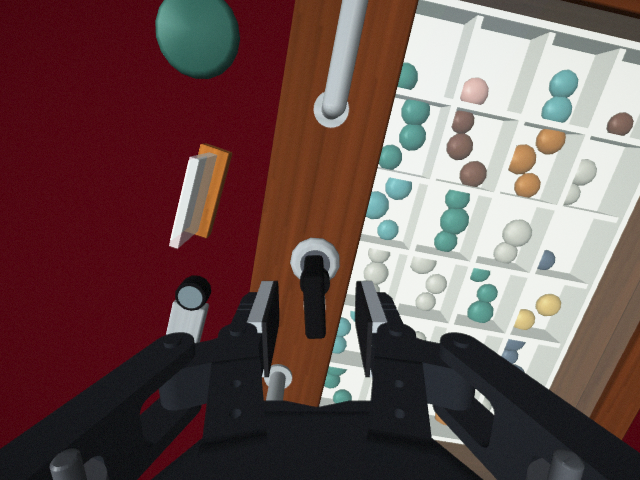

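View pics/s3z.png

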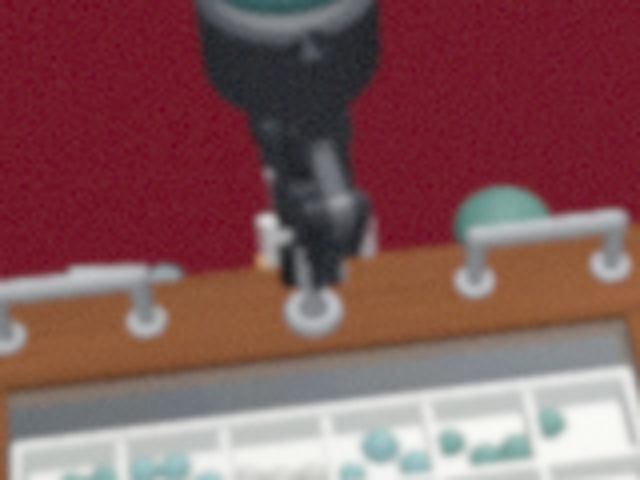

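```bash
python3 -m creep '[[-1,0,0,0,0,0,0],[-1,0,0,0,0,0,0],[-1,0,0,0,0,0,0],[-1,0,0,0,0,0,0]]' 25; python3 - <<'E'
from h import *
s=robot.state(); print(s)
E
```

```text
t: 5.05
tcp_pos: [509.1, -0.5, 111.8]
orientation: [-0.0, 0.609, 0.793, -0.0]
contact_force: [-2.2, -0.4, 1.0]
gripper_width: 8.3
{'t': 5.05, 'joints': array([ 0.18704887,  0.59270247, -0.35557782,  1.99368027,  0.34468973,
        0.61382274, -0.13642462]), 'dq': array([-1.87246875e-03,  1.29255295e-03, -2.22276524e-04, -1.19702297e-03,
       -2.18365898e-04,  2.85593973e-05, -3.44347128e-04]), 'effort': array([-1.21001881e-01, -4.63507354e+01, -3.54577638e+00, -1.36844909e+01,
        1.16328697e-01, -7.12113082e-01, -1.14191897e-02]), 'tcp_pos': array([ 5.09059251e+02, -4.83865185e-01,  1.11832991e+02]), 'orientation': array([-2.32563781e-04,  6.09097029e-01,  7.93095606e-01, -3.39947649e-04]), 'contact_force': array([-2.21327256, -0.44989809,  0.96413108]), 'wrist_torque': array([-0.06546596,  0.52172484,  0.01536895]), 'gripper_width': 8.297019567247794}
```

```bash
python3 -m creep '[[-1,0,0,0.001,0,0,0],[-1,0,0,0.001,0,0,0],[-1,0,0,0,0,0,0]]'; python3 -m creep '[[-1,0,0,0.001,0,0,0],[-1,0,0,0,0,0,0]]'
```

```text
t: 5.42
tcp_pos: [509.1, -0.5, 109.7]
orientation: [-0.0, 0.609, 0.793, -0.0]
contact_force: [-3.3, -1.2, 2.2]
gripper_width: 8.0
t: 5.68
tcp_pos: [509.1, -0.5, 108.6]
orientation: [-0.0, 0.609, 0.793, -0.0]
contact_force: [-4.0, -0.9, 1.4]
gripper_width: 7.8
```

```bash
python3 -m creep '[[-1,0,0,0.001,0,0,0],[-1,0,0,0,0,0,0]]'; python3 -m creep '[[-1,0,0,0.001,0,0,0],[-1,0,0,0,0,0,0]]'
```

```text
t: 5.92
tcp_pos: [509.2, -0.4, 107.7]
orientation: [-0.0, 0.609, 0.793, -0.0]
contact_force: [-3.9, -1.3, 3.1]
gripper_width: 7.8
t: 6.18
tcp_pos: [509.3, -0.5, 106.6]
orientation: [-0.0, 0.609, 0.793, -0.0]
contact_force: [-5.0, -1.0, 2.6]
gripper_width: 8.1
```

```bash
python3 -m creep '[[-1,0,0,0.001,0,0,0],[-1,0,0,0.001,0,0,0],[-1,0,0,0,0,0,0]]'; python3 - <<'E'
from h import *
snap("wrist","w4")
a=cv2.imread("pics/w4.png"); cv2.imwrite("pics/w4z.png",cv2.resize(a[200:400,220:420],None,fx=3,fy=3,interpolation=cv2.INTER_CUBIC))
print(robot.state()["wrist_torque"])
E
```

```text
t: 6.55
tcp_pos: [509.3, -0.4, 104.7]
orientation: [-0.0, 0.609, 0.793, -0.0]
contact_force: [-4.9, -1.6, 3.1]
gripper_width: 8.2
[-0.17266369  1.12716239 -0.00191034]
```

View pics/w4z.png

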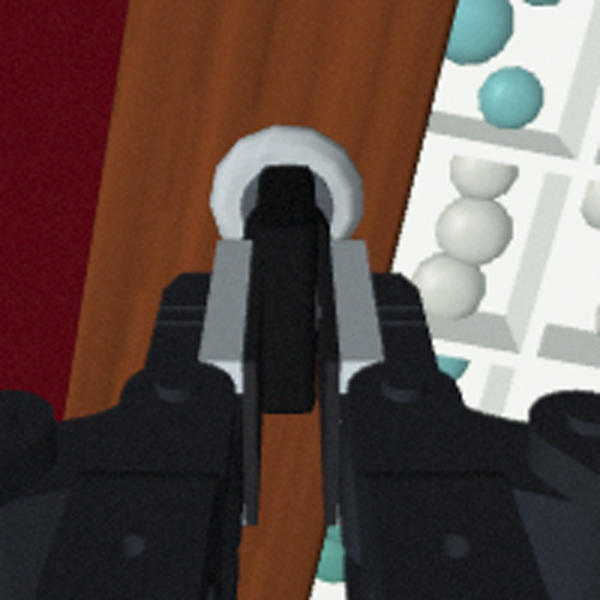

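```bash
python3 - <<'E'
from h import *
w=snap("wrist","w5")
for z in (144,140,137,134):
    b=unproj(w,[(315.5,200+167/3),(316,200+215/3),(316.7,337)],z); print(z,b.round(1).tolist(),np.linalg.norm(b[1]-b[2]))
ax=np.array([509,-1.5]); y=np.array([np.cos(np.radians(105)),np.sin(np.radians(105))])
for top in (144,142.5,137):
    for z in(top,top-28):
        print(top,z,proj(w,[[*(ax+15*y),z],[*(ax-15*y),z]]).round(1).tolist())
E
```

```text
144 [[501.9, 25.1, 144.0], [503.8, 18.8, 144.0], [511.6, -9.1, 144.0]] 29.006451269781792
140 [[502.3, 23.7, 140.0], [504.2, 17.2, 140.0], [512.3, -11.7, 140.0]] 29.928458118288216
137 [[502.6, 22.6, 137.0], [504.6, 16.0, 137.0], [512.8, -13.5, 137.0]] 30.619963254667994
134 [[502.8, 21.6, 134.0], [504.9, 14.7, 134.0], [513.3, -15.4, 134.0]] 31.311468391047782
144 144 [[315.4, 285.8], [315.5, 351.6]]
144 116 [[315.7, 260.1], [315.7, 317.0]]
142.5 142.5 [[315.4, 284.1], [315.5, 349.4]]
142.5 114.5 [[315.7, 258.9], [315.7, 315.4]]
137 137 [[315.4, 278.4], [315.5, 341.8]]
137 109 [[315.7, 254.9], [315.8, 309.9]]
```

The bow has gone down with the fingers, so this is the gap angle already. I'll press on to home.

```bash
python3 -m creep '[[-1,0,0,0.001,0,0,0],[-1,0,0,0.001,0,0,0],[-1,0,0,0,0,0,0]]';python3 -m creep '[[-1,0,0,0.001,0,0,0],[-1,0,0,0,0,0,0]]';python3 -m creep '[[-1,0,0,0.001,0,0,0],[-1,0,0,0,0,0,0]]'
```

```text
t: 7.02
tcp_pos: [509.3, -0.4, 102.8]
orientation: [-0.0, 0.609, 0.793, -0.0]
contact_force: [-4.6, -0.9, 3.8]
gripper_width: 7.7
t: 7.28
tcp_pos: [509.4, -0.4, 102.3]
orientation: [0.0, 0.609, 0.793, -0.0]
contact_force: [-7.1, -0.6, 9.2]
gripper_width: 8.1
t: 7.52
tcp_pos: [509.6, -0.4, 102.1]
orientation: [0.001, 0.609, 0.793, -0.0]
contact_force: [-7.5, -0.8, 16.9]
gripper_width: 7.7
```

```bash
python3 -m creep '[[-1,0,-0.0005,-0.001,0,0,0],[-1,0,0,0,0,0,0.1],[-1,0,0,0,0,0,0.1],[-1,0,0,0,0,0,0]]'; python3 -c "
from workcell import robot; s=robot.state(); print(s['wrist_torque'],s['contact_force'])"
```

```text
t: 8.02
tcp_pos: [509.4, -0.5, 102.4]
orientation: [0.0, 0.685, 0.728, 0.0]
contact_force: [-5.0, -0.3, 7.9]
gripper_width: 8.0
[-0.17021075  1.14779907 -0.01094171] [-4.97006571 -0.2812455   7.90772221]
```

```bash
for i in 1 ; do python3 -m creep '[[-1,0,0,0,0,0,0.1],[-1,0,0,0,0,0,0.1],[-1,0,0,0,0,0,0.1],[-1,0,0,0,0,0,0]]'; done; python3 -c "
from workcell import robot; s=robot.state(); print(s['wrist_torque'],s['joints'])
from h import *
snap('wrist','w6')"
```

```text
t: 8.52
tcp_pos: [509.5, -0.6, 102.4]
orientation: [0.001, 0.786, 0.618, 0.0]
contact_force: [-4.6, -0.3, 7.7]
gripper_width: 7.9
[-0.18159123  1.12192298  0.0125499 ] [ 0.08357123  0.59363705 -0.20276594  2.00430683  0.21406033  0.56261389
 -0.5062554 ]
```

View pics/w6.png

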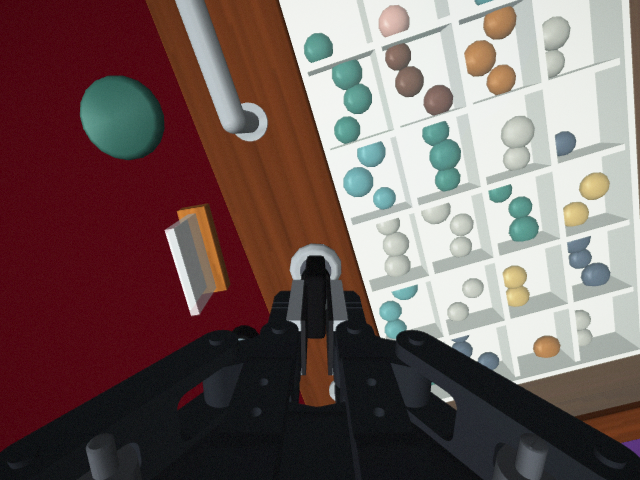

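```bash
python3 -m creep '[[-1,0,0,0,0,0,0.12],[-1,0,0,0,0,0,0.12],[-1,0,0,0,0,0,0.12],[-1,0,0,0,0,0,0.12],[-1,0,0,0,0,0,0.12]]'; python3 -c "
from workcell import robot; s=robot.state(); print(s['wrist_torque'],s['joints'])";  python3 -m creep '[[-1,0,0,0,0,0,0.1],[-1,0,0,0,0,0,0.1],[-1,0,0,0,0,0,0.1],[-1,0,0,0,0,0,0]]';python3 -c "
from workcell import robot; s=robot.state(); print(s['wrist_torque'],s['joints'])"
```

```text
t: 9.2
tcp_pos: [509.5, -0.8, 102.4]
orientation: [0.0, 0.934, 0.356, 0.0]
contact_force: [-5.3, -1.9, 6.9]
gripper_width: 7.7
[-0.29803507  1.17465022  0.09259324] [-0.03231229  0.58775391 -0.03184454  2.00757132  0.03514553  0.54577647
 -0.93098149]
t: 9.7
tcp_pos: [509.5, -0.8, 102.4]
orientation: [0.001, 0.977, 0.214, 0.0]
contact_force: [-5.0, -1.4, 8.3]
gripper_width: 7.9
[-0.3872902   1.19172114 -0.01802059] [-0.09031552  0.58895003  0.05316628  2.00923012 -0.05534326  0.54377073
 -1.13771903]
```

```bash
q() { python3 -c "
from workcell import robot; s=robot.state(); print(s['wrist_torque'])
import numpy as np; q=s['orientation']; print('xang',2*np.degrees(np.arctan2(q[2],q[1])))"; }; python3 -m creep '[[-1,0,0,0,0,0,0.08],[-1,0,0,0,0,0,0.08],[-1,0,0,0,0,0,0]]'; q; python3 -m creep '[[-1,0,0,0,0,0,0.08],[-1,0,0,0,0,0,0.08],[-1,0,0,0,0,0,0]]';q
```

```text
t: 10.07
tcp_pos: [509.5, -0.9, 102.4]
orientation: [0.0, 0.991, 0.136, 0.0]
contact_force: [-5.0, -1.1, 8.4]
gripper_width: 7.8
[-0.35001255  1.23626776  0.00842365]
xang 15.582260933606706
t: 10.45
tcp_pos: [509.5, -0.9, 102.4]
orientation: [0.0, 0.998, 0.056, 0.0]
contact_force: [-5.3, -1.1, 8.7]
gripper_width: 8.1
[-0.33455101  1.16300006  0.00385145]
xang 6.417612172097887
```

```bash
q() { python3 -c "
from workcell import robot; s=robot.state(); print(s['wrist_torque'])
import numpy as np; q=s['orientation']; print('xang',2*np.degrees(np.arctan2(q[2],q[1])))"; }; python3 -m creep '[[-1,0,0,0,0,0,0.08],[-1,0,0,0,0,0,0.08],[-1,0,0,0,0,0,0]]'; q
```

```text
t: 10.82
tcp_pos: [509.4, -0.9, 102.4]
orientation: [0.0, 1.0, -0.024, 0.0]
contact_force: [-5.1, -2.1, 8.9]
gripper_width: 7.9
[-0.27820088  1.2614426   0.04894048]
xang -2.7243551859641926
```

```bash
q() { python3 -c "
from workcell import robot; s=robot.state(); print(s['wrist_torque'])
import numpy as np; q=s['orientation']; print('xang',2*np.degrees(np.arctan2(q[2],q[1])))"; }; python3 -m creep '[[-1,0,0,0,0,0,0.06],[-1,0,0,0,0,0,0]]'; q;python3 -m creep '[[-1,0,0,0,0,0,0.06],[-1,0,0,0,0,0,0]]'; q; python3 -c "
from h import *
snap('wrist','w7')"
```

```text
t: 11.08
tcp_pos: [509.3, -0.9, 102.4]
orientation: [0.0, 0.999, -0.053, 0.0]
contact_force: [-5.4, -1.2, 8.4]
gripper_width: 8.2
[-0.29347866  1.30469951  0.16120538]
xang -6.12851645680905
t: 11.32
tcp_pos: [509.2, -0.8, 102.4]
orientation: [0.0, 0.997, -0.083, 0.0]
contact_force: [-6.1, -0.5, 9.3]
gripper_width: 7.8
[-0.26056295  1.31065453  0.22609589]
xang -9.533238348798003
```

View pics/w7.png

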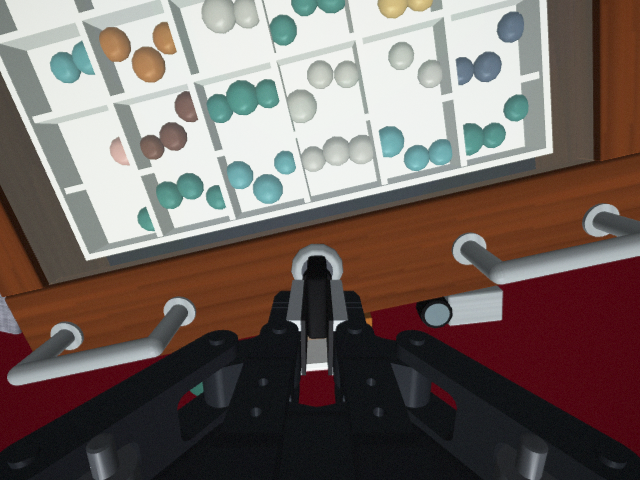

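```bash
q() { python3 -c "
from workcell import robot; s=robot.state(); print(s['wrist_torque'])
import numpy as np; q=s['orientation']; print('xang',2*np.degrees(np.arctan2(q[2],q[1])))"; }; python3 -m creep '[[-1,0,0,0,0,0,0.07],[-1,0,0,0,0,0,0]]'; q;python3 -m creep '[[-1,0,0,0,0,0,0.07],[-1,0,0,0,0,0,0]]'; q; python3 -c "
from h import *
snap('wrist','w8')
a=cv2.imread('pics/w8.png'); cv2.imwrite('pics/w8z.png',cv2.resize(a[200:400,220:420],None,fx=3,fy=3,interpolation=cv2.INTER_CUBIC))"
```

```text
t: 11.62
tcp_pos: [509.1, -0.8, 102.4]
orientation: [0.0, 0.993, -0.118, 0.0]
contact_force: [-6.0, -0.7, 9.0]
gripper_width: 7.8
[-0.32946372  1.40903669  0.43742864]
xang -13.518287819128199
t: 11.88
tcp_pos: [509.1, -0.8, 102.4]
orientation: [0.0, 0.988, -0.152, 0.0]
contact_force: [-6.5, -0.9, 9.4]
gripper_width: 8.0
[-0.29746214  1.42799993  0.5463942 ]
xang -17.492119559698338
```

View pics/w8z.png

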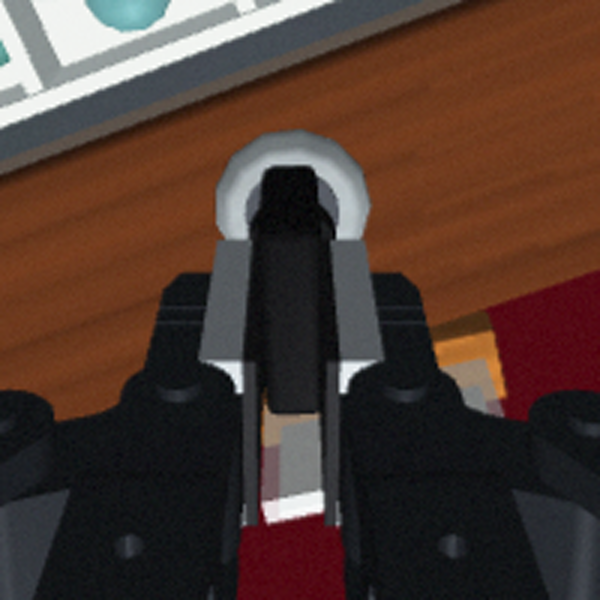

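```bash
python3 -m creep '[[-1,0,0,0,0,0,-0.1],[-0.2,0,0,0,0,0,0],[-0.2,0,0,0,0,0,0],[-0.2,0,0,0,0,0,0],[-0.2,0,0,0,0,0,0]]';python3 -m creep '[[-0.2,0,0,-0.02,0,0,0],[-0.2,0,0,-0.04,0,0,0],[-0.2,0,0,-0.04,0,0,0],[-0.2,0,0,0,0,0,-0.1],[-0.2,0,0,0,0,0,-0.1]]'; python3 -m creep '[[0,0,0,0,0,0,-0.18],[0,0,0,0,0,0,-0.18],[0,0,0,0,0,0,-0.18],[0,0,0,0,0,0,-0.18],[0,0,0,0,0,0,-0.18]]';  python3 -m creep '[[0,0,0,0,0,0,-0.18],[0,0,0,0,0,0,-0.18],[0,0,0,0,0,0,-0.18],[0,0,0,0,0,0,-0.18],[0,0,0,0,0,0,0]]'; python3 -c "
from h import *
snap('wrist','w9'); print(robot.state()['joints'])"
```

```text
t: 12.55
tcp_pos: [509.5, -0.4, 101.8]
orientation: [0.0, 0.995, -0.104, 0.0]
contact_force: [-0.5, -0.2, -0.1]
gripper_width: 34.1
t: 13.18
tcp_pos: [509.5, -0.3, 202.5]
orientation: [-0.0, 1.0, -0.002, 0.001]
contact_force: [-0.3, -0.3, 0.4]
gripper_width: 33.9
t: 13.8
tcp_pos: [509.1, -0.5, 201.8]
orientation: [0.0, 0.901, 0.434, 0.0]
contact_force: [-0.4, 0.7, -0.0]
gripper_width: 42.9
t: 14.42
tcp_pos: [509.1, -0.6, 201.7]
orientation: [-0.0, 0.693, 0.721, 0.0]
contact_force: [-1.3, -0.4, -0.5]
gripper_width: 42.6
[ 0.0871324   0.4422129  -0.19907853  1.90968702  0.11787229  0.80080553
 -0.13832125]
```

View pics/w9.png

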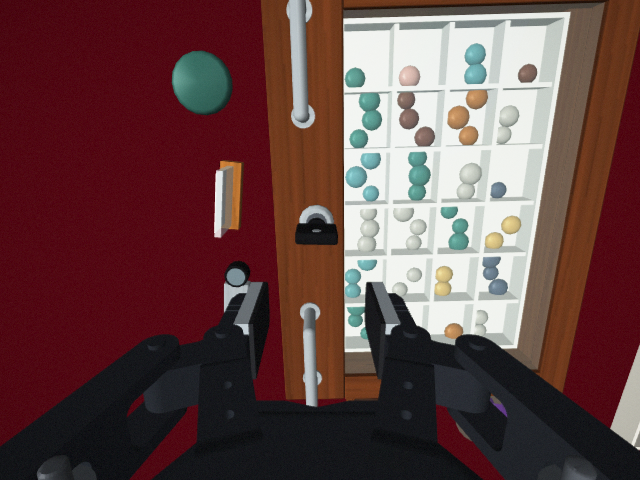

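```bash
python3 -m creep '[[0.2,0,0,0,0,0,-0.025],[0.2,-0.04,-0.004,0,0,0,0],[0.2,-0.04,-0.004,0,0,0,0],[0.2,-0.0395,0,0,0,0,0],[0.2,0,0,0,0,0,0]]'; python3 -c "
from h import *
w=snap('wrist','w10'); print(robot.state()['joints'], robot.state()['tcp_pos'])
t=np.radians(93.7);y=np.array([np.cos(t),np.sin(t)]);x=np.array([y[1],-y[0]]);l=np.array([509,-1.5])
print(proj(w,[[*(l-8*x+k*y),z] for k,z in((-153,121),(-118,121),(-83,121),(-153,87),(-83,87),(0,90))]))
"
```

```text
t: 15.1
tcp_pos: [508.7, -124.2, 201.7]
orientation: [0.001, 0.686, 0.728, -0.001]
contact_force: [0.2, 0.5, -0.3]
gripper_width: 51.2
[ 0.31566215  0.46116001 -0.19378009  1.87392729  0.11822328  0.81757112
  0.12283609] [ 508.79754392 -121.59898097  201.70184225]
[[317.46494812 271.12160437]
 [317.2605606  226.59336449]
 [317.03923457 178.37486907]
 [317.42339428 255.4152413 ]
 [317.04455169 172.39314872]
 [316.51019545  55.90729859]]
```

View pics/w10.png

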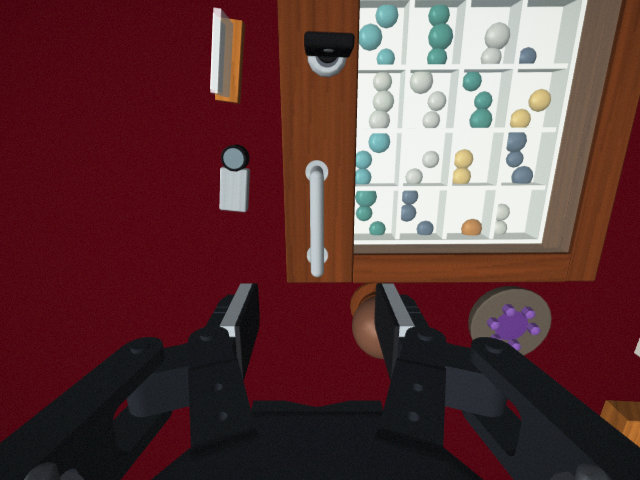

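```bash
python3 -m creep '[[0.2,0,0,0.04,0,0,0],[0.2,0,0,0.04,0,0,0],[0.2,0,0,0.0195,0,0,0],[0.2,0,0,0,0,0,0]]'; python3 -m creep '[[-1,0,0,0,0,0,0],[-1,0,0,0,0,0,0],[-1,0,0,0,0,0,0],[-1,0,0,0,0,0,0],[-1,0,0,0,0,0,0]]' 40; python3 -c "
from h import *
w=snap('wrist','w11');s=robot.state(); print(s['joints'],s['wrist_torque'])"
```

```text
t: 15.65
tcp_pos: [507.9, -118.4, 101.1]
orientation: [-0.002, 0.683, 0.731, -0.001]
contact_force: [-1.3, 0.2, 0.3]
gripper_width: 51.4
t: 16.27
tcp_pos: [508.9, -120.4, 103.4]
orientation: [0.0, 0.684, 0.73, 0.0]
contact_force: [-1.9, 0.7, 6.3]
gripper_width: 0.1
[ 0.2872254   0.60368819 -0.16134657  1.9683058   0.16726538  0.58153461
  0.07958815] [ 0.04675205  0.46050881 -0.0290082 ]
```

View pics/w11.png

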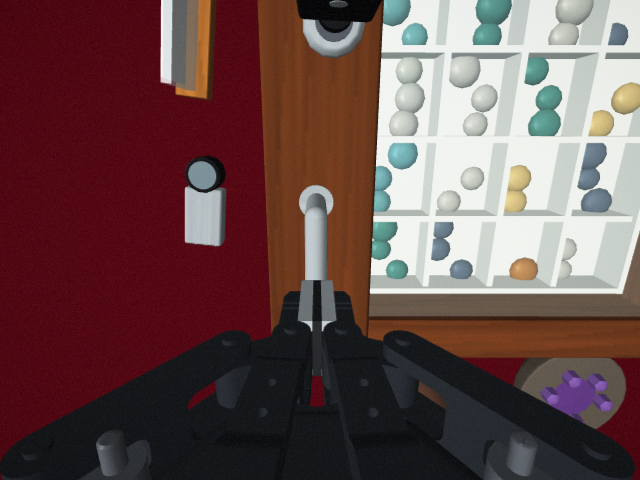

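The jaws read shut (0.1 mm), so the bar is not between the pads. I'll look from the other cameras.

```bash
python3 -c "
from h import *
w=snap('scene','s12');a=w['image'];w=snap('top','t12');b=w['image'];w=snap('wrist','w12');c=w['image']
f=lambda a:cv2.resize(a,(400,400),interpolation=cv2.INTER_CUBIC)
cv2.imwrite('pics/m12.png',cv2.hconcat([f(a[150:270,180:300]),f(c[250:400,240:390])]))
s=robot.state(); print(s['contact_force'],s['gripper_width'],s['tcp_pos'])"
```

```text
[-2.10858869  0.20624196  5.62899679] -0.008363061993650611 [ 508.92166003 -120.35177998  103.39958041]
```

View pics/m12.png

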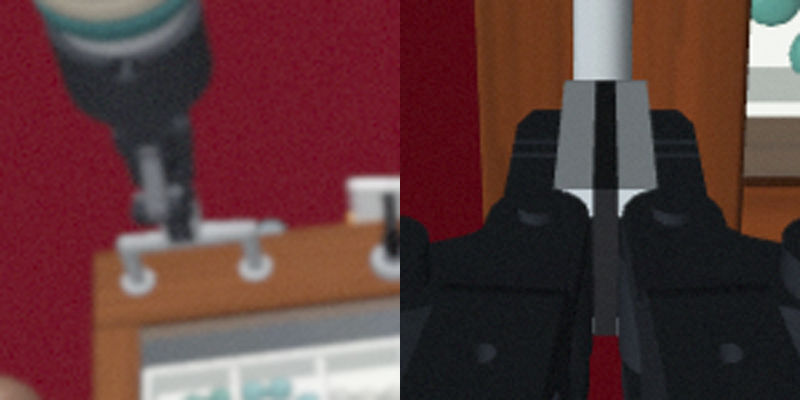

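View pics/t12.png

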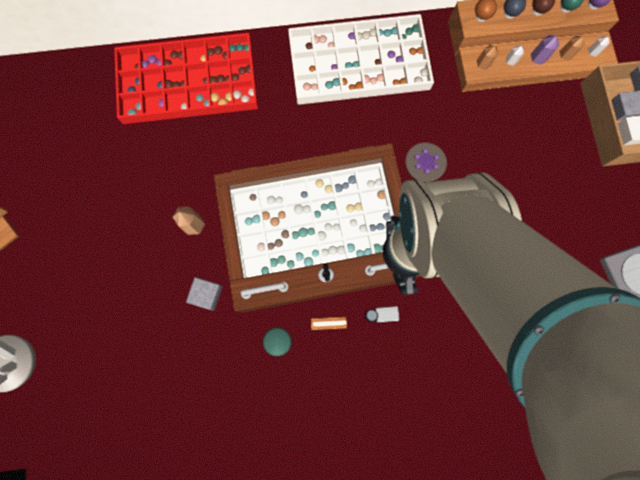

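```bash
python3 -c "
from h import *
w=viewer.snapshot('wrist');T=np.linalg.inv(w['tool_from_camera'])
for z in (0,-10,-19,-29,-40): print(z,proj(w,[[0,0,z],[11,0,z],[-11,0,z]],T).round(1).tolist())
w['camera_from_world']=wristT(w,robot.state())
print(unproj(w,[(311,203),(317,203)],87), unproj(w,[(316,202)],121), proj(w,[[508.9,-120,126],[508.9,-110,126],[508,-84,126],[508,-84,100]]))
"
```

```text
0 [[316.9, 277.8], [317.0, 257.6], [316.9, 297.2]]
-10 [[316.9, 286.2], [316.9, 265.0], [316.9, 306.6]]
-19 [[316.9, 294.7], [316.9, 272.5], [316.9, 316.0]]
-29 [[316.9, 305.2], [316.9, 281.8], [316.9, 327.6]]
-40 [[316.9, 318.4], [316.9, 293.6], [316.9, 342.2]]
[[503.434862   -85.20526787  87.        ]
 [506.58900821 -84.99558221  87.        ]] [[505.64785702 -77.51898064 121.        ]] [[316.98599199 297.52993513]
 [318.49401642 277.05497639]
 [320.55147259 219.93227019]
 [320.01558709 206.62555689]]
```

```bash
python3 -c "
from h import *
w=viewer.snapshot('scene'); a=w['image']
b=cv2.resize(a[190:260,180:280],None,fx=8,fy=8,interpolation=cv2.INTER_CUBIC)
t=np.radians(93.7);y=np.array([np.cos(t),np.sin(t)]);x=np.array([y[1],-y[0]]);l=np.array([509,-1.5])
P=[[508.9,-120.4,103.4],[508.9,-120.4,122],[508.9,-120.4,131]]+[[*(l-8*x+k*y),z] for k,z in((-153,121),(-83,121),(-153,86),(-83,86))]
for i,p in enumerate(proj(w,P)):
  q=((p-[180,190])*8).astype(int); cv2.circle(b,tuple(map(int,q)),4,(0,255,0) if i<3 else (255,255,0),-1); print(p)
cv2.imwrite('pics/s13.png',b)"
```

```text
[236.76863442 226.89418605]
[235.15786533 221.00008038]
[234.35776749 218.07237259]
[217.33451003 223.34767798]
[253.71616652 219.04689122]
[220.90131976 234.21314494]
[256.09256687 229.9904535 ]
```

View pics/s13.png

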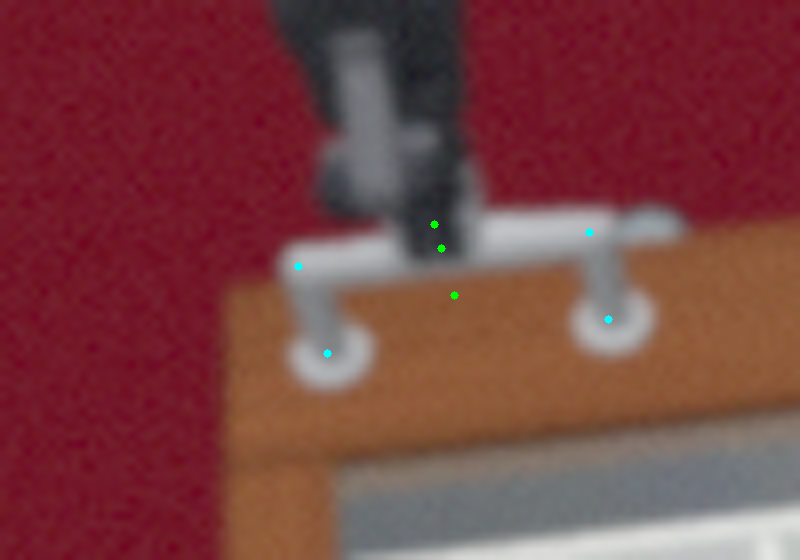

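```bash
python3 -m creep '[[-0.3,0,0,0,0,0,0],[-0.3,0,0,0,0,0,0],[-0.3,0,0,0,0,0,0],[-0.3,0,0,0,0,0,0]]' 25;python3 -m creep '[[-0.3,0,0,0.004,0,0,0],[-0.3,0,0,0.003,0,0,0],[-0.3,0,0,0,0,0,0]]'; python3 -c "
from h import *
w=snap('wrist','w14');a=w['image'];
w=viewer.snapshot('scene')['image'][190:260,180:280]
cv2.imwrite('pics/m14.png',cv2.hconcat([cv2.resize(w,(400,300)),cv2.resize(a[230:400,220:420],(400,300))]))"
```

```text
t: 17.08
tcp_pos: [508.8, -120.3, 102.2]
orientation: [-0.0, 0.683, 0.73, -0.0]
contact_force: [0.6, -0.6, -0.6]
gripper_width: 29.9
t: 17.45
tcp_pos: [508.6, -120.2, 94.9]
orientation: [-0.0, 0.683, 0.73, -0.0]
contact_force: [-0.2, 0.6, -0.7]
gripper_width: 29.5
```

View pics/m14.png

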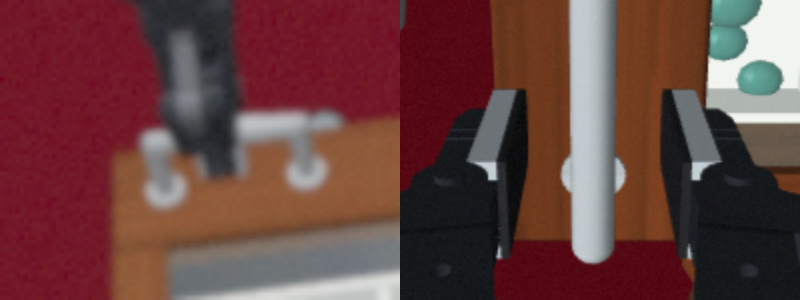

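```bash
python3 -m creep '[[-1,0,0,0,0,0,0],[-1,0,0,0,0,0,0],[-1,0,0,0,0,0,0],[-1,0,0,0,0,0,0]]' 30; python3 -c "
from h import *
w=snap('wrist','w15');a=w['image'];
w=viewer.snapshot('scene')['image'][190:260,180:280]
cv2.imwrite('pics/m15.png',cv2.hconcat([cv2.resize(w,(400,300)),cv2.resize(a[230:400,220:420],(400,300))]))"
```

```text
t: 18.05
tcp_pos: [508.5, -120.3, 95.4]
orientation: [-0.0, 0.683, 0.73, -0.0]
contact_force: [-3.4, 0.9, 3.4]
gripper_width: 8.0
```

View pics/m15.png

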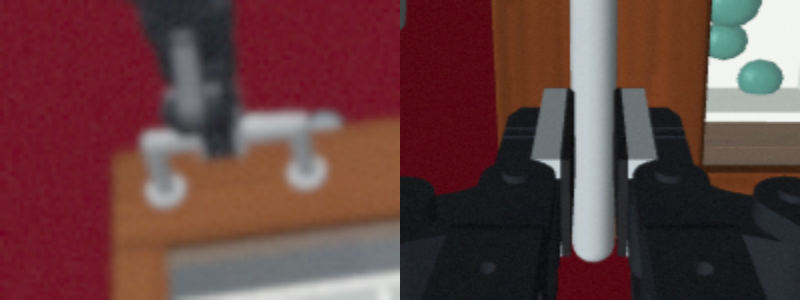

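```bash
python3 -m creep '[[-0.5,0,0,0,0,0,0],[-0.5,0,0,0,0,0,0],[-0.5,0,0,0.003,0,0,0],[-0.5,0,0,0.003,0,0,0],[-0.5,0,0,0,0,0,0]]';python3 -m creep '[[-1,0,0,0,0,0,0],[-1,0,0,0,0,0,0],[-1,0,0,0,0,0,0],[-1,0,0,0,0,0,0]]' 40
```

```text
t: 18.77
tcp_pos: [508.8, -120.2, 89.0]
orientation: [-0.0, 0.683, 0.73, -0.0]
contact_force: [-0.1, 0.3, 0.0]
gripper_width: 21.5
t: 19.27
tcp_pos: [508.5, -120.3, 89.3]
orientation: [-0.0, 0.683, 0.73, -0.0]
contact_force: [-0.9, 0.7, 1.2]
gripper_width: 8.0
```

```bash
python3 -c "
import numpy as np
th=np.arange(0,1.29,0.08); x=-243*np.cos(th)+53*np.sin(th); z=243*np.sin(th)+53*np.cos(th)
for t,a,b in zip(th[1:],np.diff(x),np.diff(z)): print(round(t,2),a.round(1),(-b).round(1))
print(x[-1]-x[0],z[-1]-z[0])"; python3 -m creep '[[-1,0,0.0006,-0.003,0,0,0],[-1,0,0.0006,-0.003,0,0,0],[-1,0,0,0,0,0,0]]'
```

```text
0.08 5.0 -19.2
0.16 6.5 -18.8
0.24 8.0 -18.2
0.32 9.4 -17.5
0.4 10.8 -16.7
0.48 12.1 -15.8
0.56 13.3 -14.8
0.64 14.5 -13.6
0.72 15.5 -12.4
0.8 16.5 -11.2
0.88 17.3 -9.8
0.96 18.0 -8.4
1.04 18.6 -6.9
1.12 19.1 -5.4
1.2 19.5 -3.9
1.28 19.8 -2.3
224.10304465476372 194.99376016077528
t: 19.65
tcp_pos: [509.8, -120.2, 95.1]
orientation: [-0.0, 0.683, 0.73, -0.0]
contact_force: [-0.5, -0.3, -7.4]
gripper_width: 8.4
```

Rising 6 mm took 7.4 N, so the lid is unlocked. I'll continue along the arc.

```bash
python3 -m creep '[[-1,0,0.0038,-0.0132,0,0,0],[-1,0,0.0065,-0.0188,0,0,0],[-1,0,0.008,-0.0182,0,0,0],[-1,0,0.0094,-0.0175,0,0,0],[-1,0,0,0,0,0,0]]'; python3 -m creep '[[-1,0,0.0108,-0.0167,0,0,0],[-1,0,0.0121,-0.0158,0,0,0],[-1,0,0.0133,-0.0148,0,0,0],[-1,0,0,0,0,0,0]]';python3 -c "
from h import *
snap('scene','s16')"
```

```text
t: 20.27
tcp_pos: [537.8, -118.4, 165.0]
orientation: [0.0, 0.683, 0.73, 0.0]
contact_force: [-3.1, 0.1, 1.4]
gripper_width: 8.4
t: 20.78
tcp_pos: [572.2, -116.2, 211.3]
orientation: [-0.001, 0.683, 0.73, -0.001]
contact_force: [-6.8, -0.2, 5.0]
gripper_width: 7.9
```

View pics/s16.png

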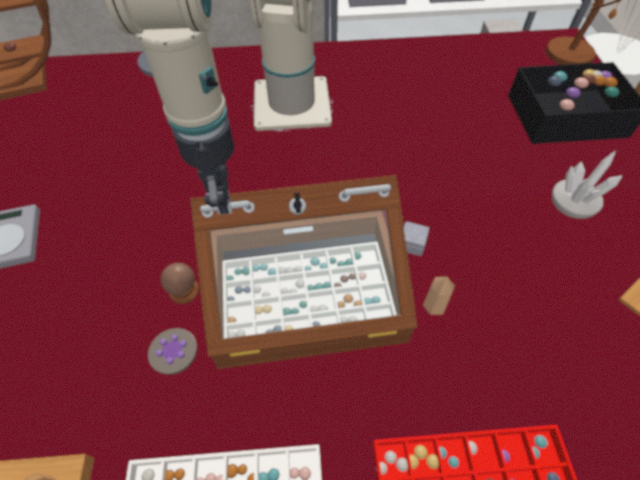

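```bash
python3 -m creep '[[-1,0,0.0145,-0.0136,0,0,0],[-1,0,0.0155,-0.0124,0,0,0],[-1,0,0.0165,-0.0112,0,0,0],[-1,0,0,0,0,0,0]]'; python3 -m creep '[[-1,0,0.0173,-0.0098,0,0,0],[-1,0,0.018,-0.0084,0,0,0],[-1,0,0,0,0,0,0]]';python3 -c "
from h import *
snap('scene','s17');snap('wrist','w17');print(robot.state()['joints'])"
```

```text
t: 21.32
tcp_pos: [617.7, -113.2, 249.5]
orientation: [-0.001, 0.684, 0.73, -0.002]
contact_force: [-10.0, -0.2, 11.8]
gripper_width: 8.0
t: 21.7
tcp_pos: [654.6, -110.8, 269.6]
orientation: [0.0, 0.684, 0.73, -0.0]
contact_force: [-9.8, 0.2, 16.6]
gripper_width: 7.7
[ 0.2313011   0.60215263 -0.18792508  1.39186126  0.11686362  1.15737643
  0.09442675]
```

View pics/s17.png

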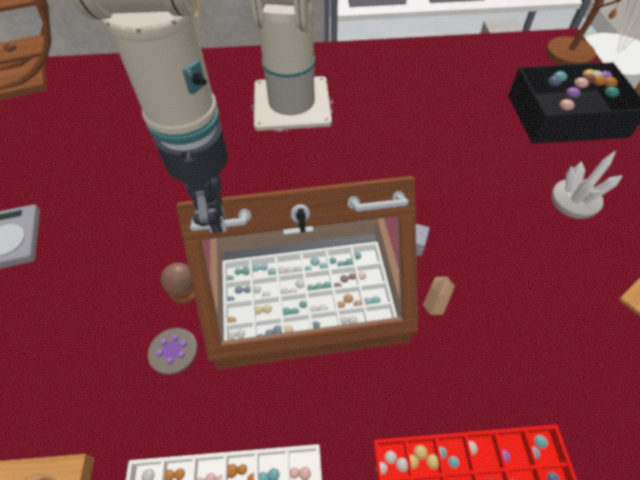

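View pics/w17.png

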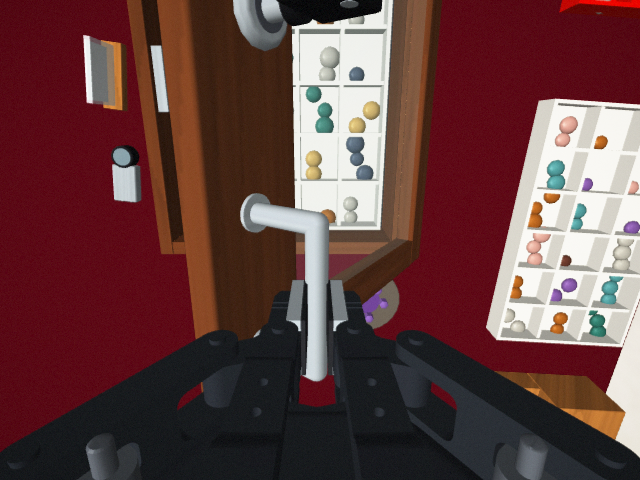

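```bash
python3 -m creep '[[-1,0,0.0186,-0.009,0,0,0],[-1,0,0.0191,-0.007,0,0,0],[-1,0,0,0,0,0,0]]'; python3 -m creep '[[-1,0,0.0195,-0.005,0,0,0],[-1,0,0.0198,-0.003,0,0,0],[-1,0,0,0,0,0,0]]';python3 -c "
from h import *
snap('scene','s18');snap('wrist','w18');print(robot.state()['joints'])"
```

```text
t: 22.18
tcp_pos: [694.1, -108.3, 283.4]
orientation: [0.001, 0.683, 0.73, 0.001]
contact_force: [-2.1, -0.7, 5.5]
gripper_width: 8.2
t: 22.55
tcp_pos: [733.8, -105.6, 290.0]
orientation: [0.001, 0.683, 0.73, 0.001]
contact_force: [2.3, -0.9, -1.3]
gripper_width: 8.2
[ 0.18740443  0.72428011 -0.17895807  1.0959157   0.12170138  1.32699839
  0.08966161]
```

View pics/s18.png

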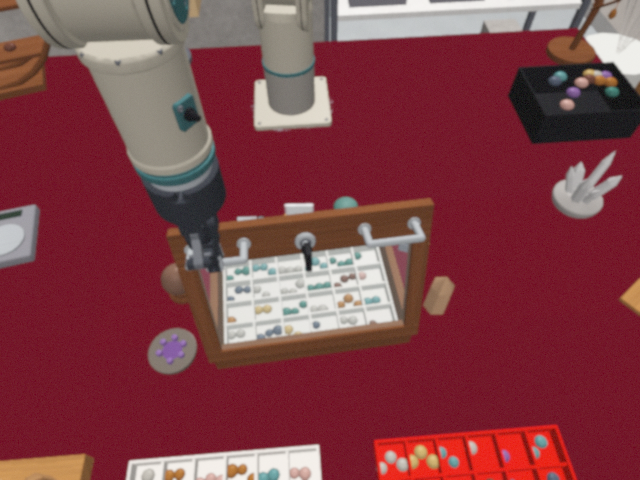

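View pics/w18.png

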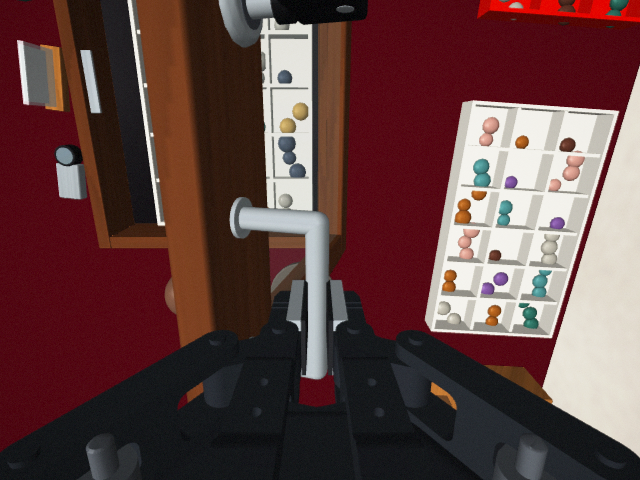

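```bash
python3 -m creep '[[-0.5,0,0,0,0,0,0],[-0.5,0,0,0,0,0,0],[-0.5,0,0,0,0,0,0]]'; python3 -m creep '[[-0.5,0,0.001,-0.01,0,0,0],[-0.5,0,0,-0.02,0,0,0],[-0.5,0,0,-0.03,0,0,0],[-0.5,0,0,-0.04,0,0,0],[-0.5,0,0,-0.04,0,0,0]]';python3 -c "
from h import *
snap('scene','s19');snap('wrist','w19')"
```

```text
t: 23.02
tcp_pos: [732.3, -105.4, 290.2]
orientation: [0.0, 0.683, 0.73, 0.0]
contact_force: [-0.2, 0.1, 0.3]
gripper_width: 21.1
t: 23.65
tcp_pos: [733.3, -105.4, 432.0]
orientation: [0.0, 0.683, 0.73, 0.0]
contact_force: [0.8, 0.2, -0.6]
gripper_width: 21.1
```

View pics/s19.png

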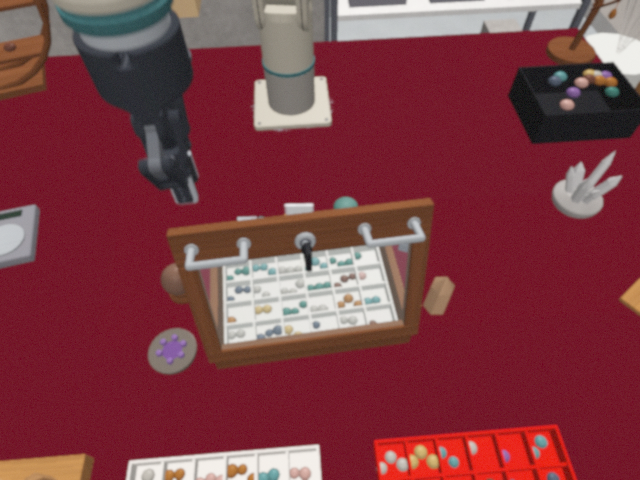

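View pics/w19.png

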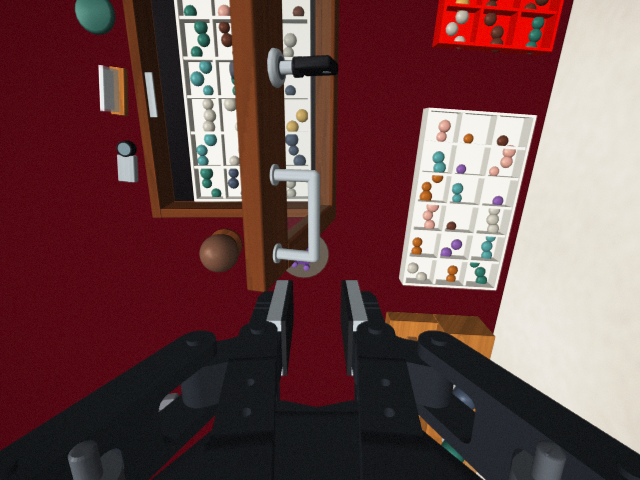

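```bash
python3 -m creep '[[-0.5,0,0,0,0,0,0],[-0.5,0,0,0,0,0,0],[-0.5,0,0,0,0,0,0],[-0.5,0,0,0,0,0,0],[-0.5,0,0,0,0,0,0]]'; python3 -c "
from h import *
w=snap('scene','s20')
t=np.radians(93.7);y=np.array([np.cos(t),np.sin(t)]);x=np.array([y[1],-y[0]]);h=np.array([509,-1.5])+235*x
for th in (1.0,1.1,1.2,1.3,1.4):
  L=lambda a,n,k:[*(h+(-a*np.cos(th)+n*np.sin(th))*x+k*y),68+a*np.sin(th)+n*np.cos(th)]
  print(th,proj(w,[L(243,53,83),L(243,53,153),L(243,53,-83),L(243,53,-153),L(270,18,180),L(270,18,-180)]).round(0).tolist())
a=cv2.imread('pics/scene0.png');b=w['image'];d=cv2.absdiff(a,b).max(2);
cv2.imwrite('pics/d20.png',cv2.convertScaleAbs(d,alpha=3))
cv2.imwrite('pics/s20z.png',cv2.resize(b[190:290,160:440],None,fx=2.8,fy=2.8,interpolation=cv2.INTER_CUBIC))"
```

```text
t: 24.38
tcp_pos: [733.3, -105.5, 429.5]
orientation: [-0.0, 0.683, 0.73, -0.0]
contact_force: [-0.2, -0.3, 1.0]
gripper_width: 21.7
1.0 [[359.0, 211.0], [406.0, 206.0], [243.0, 225.0], [192.0, 231.0], [417.0, 180.0], [173.0, 207.0]]
1.1 [[362.0, 221.0], [411.0, 215.0], [242.0, 235.0], [191.0, 241.0], [423.0, 186.0], [170.0, 215.0]]
1.2 [[366.0, 232.0], [416.0, 226.0], [243.0, 248.0], [189.0, 254.0], [429.0, 195.0], [167.0, 225.0]]
1.3 [[370.0, 246.0], [422.0, 240.0], [243.0, 262.0], [188.0, 269.0], [435.0, 206.0], [165.0, 238.0]]
1.4 [[374.0, 262.0], [427.0, 255.0], [244.0, 278.0], [188.0, 285.0], [442.0, 219.0], [162.0, 253.0]]
```

View pics/s20z.png

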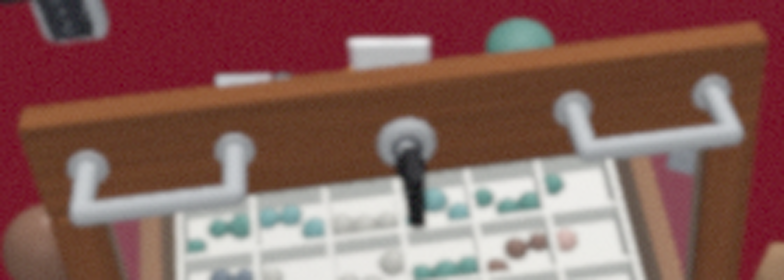

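View pics/d20.png

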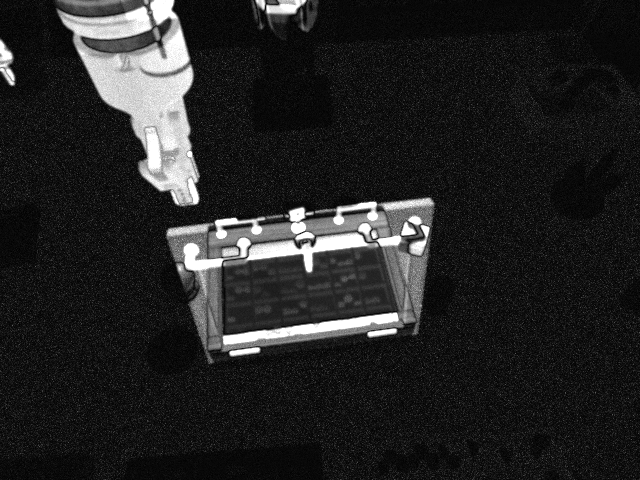

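The bar ends fit a lid angle of about 1.27. The difference image shows only the arm and lid changed, and the key is in the lock. I'm handing the job in.

```bash
python3 -c "
from workcell import robot; print(robot.finish_job())"
```

```text
the job is handed in; nothing more can be done
None
```

The lid is unlocked and stands open by itself at about 1.27 rad (roughly 73°), with the key still in the lock. I handed the job in at about 24.4 s, with the gripper well clear of everything.

- **Key:** It went in at the angle it started at, about -0.2 rad, so no searching back and forth was needed. It came to rest about 9.6 mm down. I turned it clockwise until the torque rose to about 0.5 N m. The bow itself had turned about 1.8 rad, and it stayed down when released.
- **Lid:** I raised it by the right pull. It came up freely past the 2 mm locked play at about 7 N.
- **Last checks:** About 0.7 s after I let go, the camera view still matched a lid angle of about 1.27 rad. Comparing the first and last scene pictures showed changes only in the arm, the lid and the key, not in the things around the case. A small part of the view behind the raised lid could not be compared.
- **What disagreed:**
  - **First grip:** The first close on the pull slipped off the bar and the fingers shut empty, with about 6 N of upward force. I reopened, went about 13 mm deeper than the stated grasp offset implies, and it held.
  - **Lifting path:** Forces reached about 19 N partway up because my arc ran slightly low. I corrected it before the end.

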